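# Ready the coagulation analyser to eject its spent cuvettes

### The arm

A 6-joint arm with a two-finger parallel gripper is mounted at the origin on the work surface. World frame = base frame: x ahead of the robot, y to its left, z up, the work surface at z = 0. Lengths are in m, angles in rad, forces in N, time in s.
With the tool pointing down it reaches from about 0.35 to 0.975 m from the base axis. Payload 17.4 kg.
Tool frame: the origin (TCP) lies between the finger pads; the fingertips stand 25 mm ahead of it and the grasp point (between the pads) lies 6 mm ahead of it (r.tcp_to_tips is the distance from the TCP to the fingertips, in m); z points along the fingers, y is the direction in which the jaws open and shut (so a half turn about z gives the same grasp; the last joint's range is limited). The gripper opens to 85 mm and grips with 20 to 120 N. Pads are 22 mm wide; open, the fingers measure 114 mm over their backs; the gripper's body (76 mm by 85 mm) begins 54 mm behind the grasp point. The pads swing forward as they close: fully open they stand 13 mm farther back than shut.
Start: joints at [1.1, 0.116, 1.442, -0, 1.584, -0.038], TCP at [0.283, 0.613, 0.256] pointing down, gripper open.
Joint ranges: [-2.83, 2.83], [-0.83, 2.19], [0.07, 2.5], [-1.14, 4.28], [0.01, 3], [-2.97, 2.97]. Speed limits (rad/s): [1.89, 1.89, 2.22, 3.14, 3.14, 3.14].

### API

Orientations are given as a rotation vector (axis times angle).
In Python, from cell import r gives the robot as it stands.
- The arm moves only by the shell command python3 -m pendant 'ROWS'. ROWS is JSON, a list that holds one entry, the list of rows, each a list of 7 numbers: the shift along the tool's x, y, z as a fraction of full scale, then the turn, a rotation vector about the tool's x, y, z as a fraction of full scale, then the closure, from -1 (fully open) to 1 (shut), so that 0 is half open. In form: [[[tx, ty, tz, wx, wy, wz, claw], ...]]. A call has 1 to 8 rows; each row is the pose to reach, as a shift and turn from the pose commanded when the call began, along the tool's axes at that moment, turning the shorter way round; what a row does not reach only later rows make up. Full scale, the value 1, is 100 mm for a shift and 180 degrees for a turn. A row lasts 1/12 s, in which the tool goes at most 41.7 mm and 7.16 degrees, less where a joint would pass 70% of its speed; a pose out of reach is approached as far as the arm can. A call with a number of a shift or a turn outside -1 to 1 is refused whole. A call with a gripper value outside its range is refused whole. The fingers move at their own pace and stop on an object; the grip force is fixed at half the most. Time passes only in rows, so rows that repeat a pose let the fingers close. It gives the time, the measured TCP pose, the force and the opening at its end, in the units of the state.
- r.observe(): the state, without advancing time (a new reading comes with each control period).
- r.get_image(name): name is "scene" or "top" or "wrist"; returns a dict with "frame" (420x560x3 uint8, red, green, blue), "fx", "fy", "cx", "cy" (pixels), "distortion" ([k1, k2, p1, p2, k3] as OpenCV has them; the pictures are not rectified), "R" (3x3) and "t" (3): a world point X has camera coordinates R X + t. Camera axes: x right, y down, z forward; pixel columns grow to the right and rows downward; lengths in m; the calibration is good to about 2 mm. A picture is of the moment at which its call begins. There is no depth.
- r.close_job(): hands the job in, once; it reports no verdict.
The state is a dict: "t": time; "joint_positions": joint angles; "joint_vel": joint speeds; "tau": joint torques, N m; "ee_pos": TCP position; "ee_rot": TCP orientation; "contact_force": force on the tool from outside, world axes, zero at the start; "moment": the same for the moment, N m; "grip_width": finger opening in m.
Only numpy, scipy, OpenCV 4.12 (cv2) and the standard library are available. Lean on these libraries where they do the work, as an engineer would, in place of code of your own. Each camera call takes 0.05 s, during which the arm holds its last target. There are 200 camera calls.

### The job

The blue cuvette cup is drying mouth-down on the blue mat: turn it mouth-up, stand it on the yellow square under the chute on the analyser's left side and let go of it. Then lift the analyser's sprung cover until the dark line on the cover's side edge points into the green band on the hinge cheek, never as far as the red band, so that the ejector can run, and keep it there: finish while still holding the cover at the green band, since it falls shut when let go. Leave the other things on the bench where they are.

Things in the scene. Friction and masses are not known exactly. Their poses are not given: they have to be found in the camera images.
- cup: Blue plastic cuvette cup, square: 46 x 46 mm outside, 56 high, walls and floor 3 thick, about 60 g. Origin: centre of the outside of its closed floor; z points from there out of the open mouth, x and y are square to its flat sides. It starts mouth-down (z down, origin 56 mm above the bench) on a flat light blue paper mat. It lies stably on any flat side.
- analyser: Ivory bench analyser, fixed, 300 deep (its x), 340 wide (y), 130 high, 175 at the back. Origin: centre of its underside, on the bench; its front, at x = -150, faces the robot. The sprung cover is on the robot's right of the top (y -156 to 56), a screen panel up to 155 high on the left. Left side at y = 170.
- cup_spot (a point): Centre of the yellow 56 mm square on the upper side of a flat tray (6 mm thick, 94 wide, open at three sides) by the analyser's left side; 6 mm above the bench, 40 mm out from the side face; axes as the analyser's (the side faces its +y). Over the inner part of the square a steel chute, 48 wide, juts 33 mm from the face, its underside 88 mm above the bench; the outer half is open above.
- cover (a joint): Opening angle of the cover, rad: 0 shut, grows as its front edge rises about the hinge at its back. On the grey hinge cheeks (discs of 75 mm radius beside the cover) the green band spans 0.61 to 0.785 rad (35 to 45 degrees), the red band 0.96 to 1.05. A spring and its weight pull it shut: about 4 N at the handle to start, 5 N (square to the hinge radius) at the green band.
- cover_handle (a point): Middle of the cover's black round bar handle: 12 mm thick, 100 long, along the analyser's y, on two posts at its ends, axis 36 mm above the cover's top and 30 behind its front edge. Cover shut: 192 mm above the bench, 185 mm ahead of and 44 above the hinge axis (190 mm from it). The point's axes turn with the cover.
- cover_hinge (a point): Point on the cover's hinge axis level with the middle of the handle, 148 mm above the bench.
- tube_rack: Clear rack 200 x 60 mm with blood tubes with orange caps, 98 mm high; origin at the centre of its underside, x lengthways. To be left alone.
- pen: Blue ball pen 130 mm long, 10 mm thick, lying on a form; x along it. To be left alone.
- specimen_jar: Small white jar with red cap, 56 mm thick, 75 high; origin at the centre of its underside. To be left alone.
- label_roll: White roll of labels, 70 mm across, 22 high; origin at the centre of its underside. To be left alone.
- petri_dish: Closed flat Petri dish, 92 mm across, 15 high; origin at the centre of its underside. To be left alone.
Things that resemble listed ones, but are neither listed nor needed, are in the scene too. Of the things like the cup, leave any that is pink; of the rest the larger one is meant.

How it is judged:
By the outcome, as a careful person would: the job done as asked, in the order asked, and still so for the second after the job is handed in, while the arm keeps its last pose, push and grip.
It also fails if it takes over 69 s, if anything falls off the work surface, if the arm or the gripper's body presses on something with over 40 N, if the wrist force passes 120 N, or if a joint passes its speed limit or range.

## Working session

There is one attempt and no reset: what is moved stays moved. The work goes in short steps, Python scripts to look and compute and a shell command to move; the robot and the scene stay as the last step left them, time stands still between calls to the robot, and variables do not carry over. Pictures are saved under pics/ and viewed, about 8 in all and at most 12, crops included, and the job is handed in when it is done.

```bash
ls; mkdir -p pics; python3 - <<'E'
from cell import r
import cv2,pickle
d={}
for n in ("scene","top","wrist"):
    im=r.get_image(n); d[n]=im
    cv2.imwrite(f"pics/{n}0.png",im["frame"][:,:,::-1])
    print(n,im["fx"],im["cx"],im["cy"],im["distortion"],(-im["R"].T@im["t"]).round(3))
pickle.dump(d,open("d0.pkl","wb"))
print(r.observe())
E
```

```text
pics
scene 453.9661729115239 280.4799685708181 214.4894581286342 [-0.11843251  0.          0.          0.          0.        ] [ 0.981 -0.343  1.132]
top 428.63613785877243 282.9008317720101 210.30178780759118 [-0.00960671  0.          0.          0.          0.        ] [0.305 0.052 1.132]
wrist 299.9866960795028 283.5765692428723 210.86492284420765 [0.0063813 0.        0.        0.        0.       ] [0.221 0.641 0.374]
{'t': 0.15, 'joint_positions': array([ 1.10021785e+00,  1.16429374e-01,  1.44212215e+00,  2.90109770e-05,
        1.58402425e+00, -3.77482396e-02]), 'joint_vel': array([-0.00041664, -0.00170317, -0.00320146,  0.00032151,  0.00300525,
        0.00171761]), 'tau': array([ 2.27225930e-03, -7.32513070e+01, -6.32846975e+01, -5.75467516e-05,
        5.05714925e-03, -5.80400820e-05]), 'ee_pos': array([0.28303537, 0.61265471, 0.25568921]), 'ee_rot': array([-6.74533663e-01, -3.06804124e+00,  1.48309063e-03]), 'contact_force': array([-0.33153312,  0.46738047,  0.6581095 ]), 'moment': array([ 0.00373231,  0.01214554, -0.00347231]), 'grip_width': 0.08511198999344319}
```

View pics/top0.png

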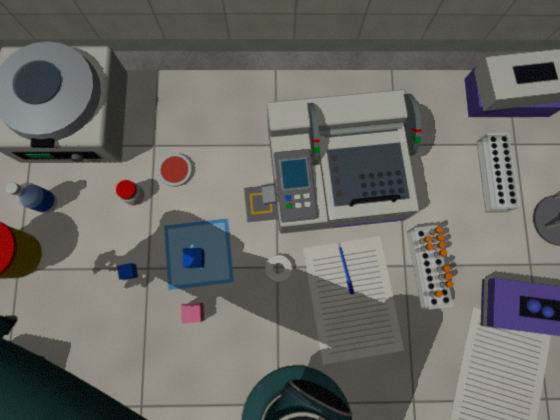

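View pics/scene0.png

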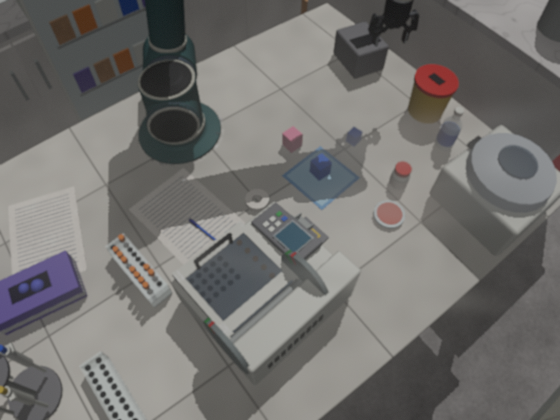

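```bash
cat > h.py <<'E'
import numpy as np,cv2,pickle
def ray(im,uv):
    K=np.array([[im["fx"],0,im["cx"]],[0,im["fy"],im["cy"]],[0,0,1.]])
    p=cv2.undistortPoints(np.array(uv,float).reshape(-1,1,2),K,np.array(im["distortion"],float)).reshape(-1,2)
    return -im["R"].T@im["t"], np.c_[p,np.ones(len(p))]@im["R"]
def onz(im,uv,z):
    c,d=ray(im,uv); return c+d*((z-c[2])/d[:,2])[:,None]
def proj(im,X):
    K=np.array([[im["fx"],0,im["cx"]],[0,im["fy"],im["cy"]],[0,0,1.]])
    return cv2.projectPoints(np.array(X,float).reshape(-1,3),cv2.Rodrigues(im["R"])[0],im["t"],K,np.array(im["distortion"],float))[0].reshape(-1,2)
def tri(a,ua,b,ub):
    c1,d1=ray(a,[ua]);c2,d2=ray(b,[ub])
    s=np.linalg.lstsq(np.c_[d1[0],-d2[0]],c2-c1,rcond=None)[0]
    p,q=c1+s[0]*d1[0],c2+s[1]*d2[0]; return (p+q)/2,np.linalg.norm(p-q)
E
python3 - <<'E'
import pickle,cv2
d=pickle.load(open("d0.pkl","rb"))
f=d["top"]["frame"][:,:,::-1]
cv2.imwrite("pics/c1.png",cv2.resize(f[80:330,100:430],(792,600),interpolation=cv2.INTER_CUBIC))
a=d["wrist"]["frame"][:,:,::-1]
cv2.imwrite("pics/w1.png",cv2.resize(a,(800,600),interpolation=cv2.INTER_CUBIC))
E
```

```text
(no output)
```

View pics/c1.png

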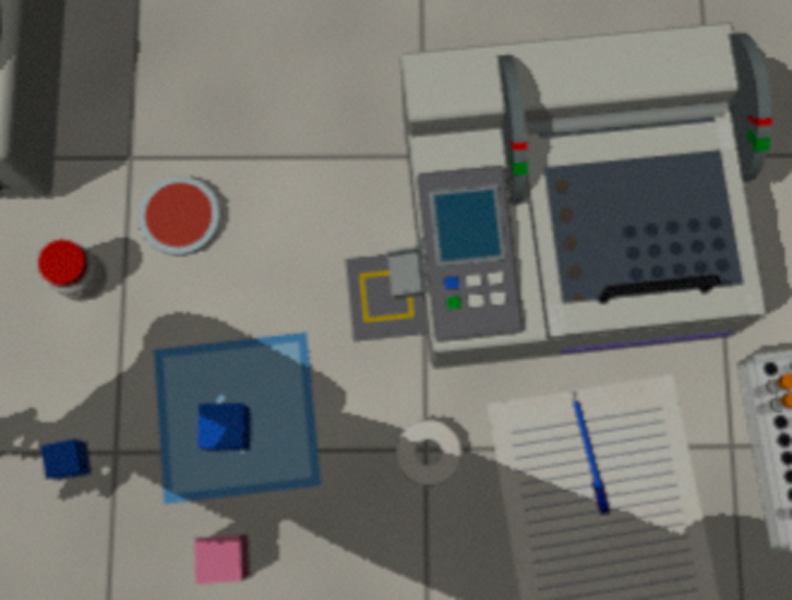

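View pics/w1.png

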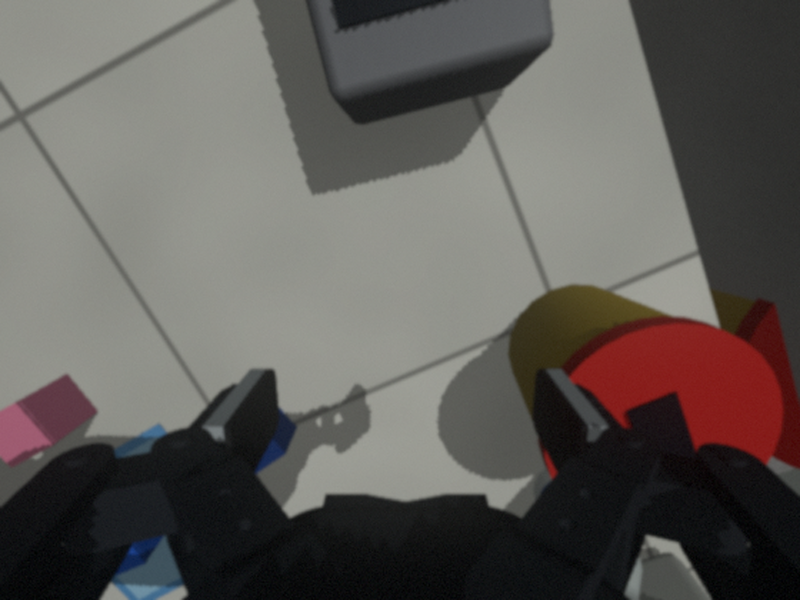

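Candidates for the cup, in top-view pixels: blue at (193,257) on the mat, smaller blue at (127,271) off the mat, pink at (191,313). The one meant is (193,257): it is blue, on the mat and the larger. The enlarged crop confirms this. The crop also shows the yellow square at about (386,296), the handle from (605,295) to (715,284), and the analyser's back corners at (403,57) and (730,25). The wrist view shows nothing useful yet.

```bash
python3 - <<'E'
from h import *
d=pickle.load(open("d0.pkl","rb")); np.set_printoptions(precision=4,suppress=True)
T,S=d["top"],d["scene"]
hsv=cv2.cvtColor(T["frame"],cv2.COLOR_RGB2HSV)
def blobs(m,x0,y0,x1,y1,mn=8):
    q=np.zeros_like(m);q[y0:y1,x0:x1]=m[y0:y1,x0:x1]
    cs,_=cv2.findContours(q,cv2.RETR_EXTERNAL,cv2.CHAIN_APPROX_NONE)
    return [c for c in cs if cv2.contourArea(c)>mn]
cup=cv2.inRange(hsv,(105,170,40),(125,255,255))
for n,b in(("cup",(175,235,215,280)),("decoy",(110,255,145,285))):
  for c in blobs(cup,*b):
    rc=cv2.minAreaRect(c);bx=cv2.boxPoints(rc);P=onz(T,bx,.056);print(n,rc,"\n",P[:,:2],np.linalg.norm(P-np.roll(P,1,0),axis=1),onz(T,[rc[0]],.056))
y=cv2.inRange(hsv,(18,110,80),(35,255,255))
for c in blobs(y,235,180,285,225,3):
    rc=cv2.minAreaRect(c);P=onz(T,cv2.boxPoints(rc),.006);print("yel",rc,"\n",P[:,:2],np.linalg.norm(P-np.roll(P,1,0),axis=1))
f=lambda u,v:(100+u/2.4-.29,80+v/2.4-.29)
A=onz(T,[f(403,57),f(730,25)],.175);print("back corners",A,np.linalg.norm(A[1]-A[0]),"yaw",np.degrees(np.arctan2(*(A[0]-A[1])[[1,0]])))
H=onz(T,[f(605,296),f(717,284)],.192);print("handle",H,np.linalg.norm(H[1]-H[0]),H.mean(0))
Y=onz(T,[f(347,258),f(353,340),f(361,273),f(366,320),f(413,317)],.006);print("tray/yel",Y)
F=onz(T,[f(765,313),f(551,335)],.13);print("cover front corners",F)
w=S["frame"][:,:,::-1]
a=cv2.resize(w[215:345,165:295],(600,600),interpolation=cv2.INTER_CUBIC)
cv2.imwrite("pics/s2.png",a)
E
```

```text
cup ((192.5, 257.5), (19.0, 21.0), 90.0) 
 [[0.428  0.2841]
 [0.4275 0.2315]
 [0.3801 0.2303]
 [0.3806 0.2824]] [0.0474 0.0525 0.0474 0.0521] [[0.404  0.2571 0.056 ]]
decoy ((126.82432556152344, 270.9459228515625), (13.97391414642334, 17.09749412536621), 80.53767395019531) 
 [[0.3858 0.4428]
 [0.3924 0.4015]
 [0.3584 0.3939]
 [0.352  0.435 ]] [0.0348 0.0418 0.0348 0.0416] [[0.3721 0.4183 0.056 ]]
yel ((260.5742492675781, 202.74256896972656), (20.895780563354492, 21.691810607910156), 84.2894058227539) 
 [[0.5798 0.1207]
 [0.5854 0.0624]
 [0.5281 0.0572]
 [0.5226 0.1148]] [0.0575 0.0585 0.0576 0.0579]
back corners [[ 0.7602  0.0663  0.175 ]
 [ 0.7945 -0.265   0.175 ]] 0.3330358587369774 yaw 95.91894879291502
handle [[ 0.5106 -0.1225  0.192 ]
 [ 0.5215 -0.229   0.192 ]] 0.1070549987425262 [ 0.516  -0.1758  0.192 ]
tray/yel [[0.5971 0.1328 0.006 ]
 [0.5033 0.1255 0.006 ]
 [0.5796 0.1169 0.006 ]
 [0.5258 0.1111 0.006 ]
 [0.5288 0.0588 0.006 ]]
cover front corners [[ 0.5057 -0.294   0.13  ]
 [ 0.485  -0.0786  0.13  ]]
```

View pics/s2.png

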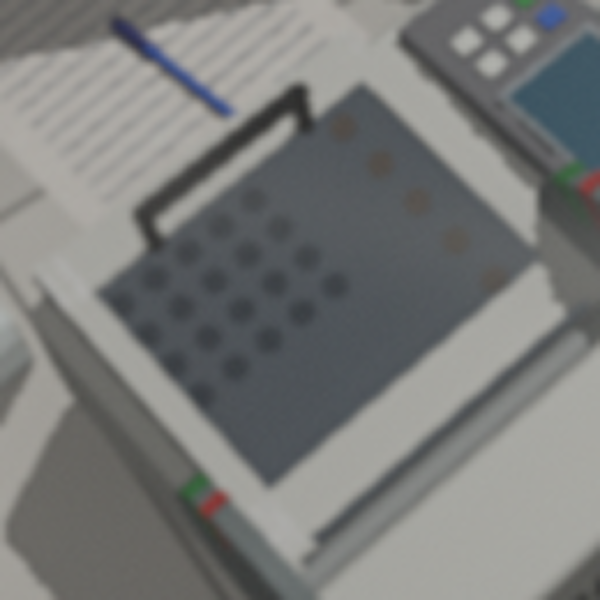

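```bash
cat > plan.py <<'E'
# usage: plan(target_pos, target_R) -> shift & turn in pendant units
from h import *
from scipy.spatial.transform import Rotation as Ro
from cell import r
YAW=.096
def tool(tilt,yaw=YAW,axis="side"):
    # jaw (tool y) along analyser x, tilt>0: tool z points down and toward analyser +y (tilt about analyser x)
    R=np.array([[0,1,0],[1,0,0],[0,0,-1.]])
    return Ro.from_euler("z",yaw)*Ro.from_euler("x",tilt)*Ro.from_matrix(R)
def plan(p,R,grasp=True):
    o=r.observe();R0=Ro.from_rotvec(o["ee_rot"]);p=np.array(p,float)
    if grasp:p=p-R.apply([0,0,.006])
    s=R0.inv().apply(p-o["ee_pos"])/.1; w=(R0.inv()*R).as_rotvec()/np.pi
    print("shift",s.round(3),"turn",w.round(4),"| now",o["ee_pos"].round(4),"q",o["joint_positions"].round(2))
E
python3 -m pendant '[[[-0.96,-1,0,0,0,0,-1],[-0.96,-1,0,0,0,0,-1],[-0.96,-1,0,0,0,0,-1],[-0.96,-1,0,0,0,0,-1]]]' && python3 -m pendant '[[[-0.96,-1,0,0,0,0,-1],[-0.96,-1,0,0,0,0,-1],[-0.96,-1,0,0,0,0,-1],[-0.96,-1,0,0,0,0,-1]]]' && python3 -m pendant '[[[-0.96,-1,0,0,0,0,-1],[-0.96,-1,0,0,0,0,-1],[-0.96,-1,0,0,0,0,-1],[-0.96,-1,0,0,0,0,-1]]]' 
python3 -c "
from plan import *
print(tool(.5).apply([0,0,1]))
plan([.406,.19,.25],tool(0),False)"
```

```text
t: 0.48
ee_pos: [0.3294, 0.4781, 0.2563]
ee_rot: [0.677, 3.067, -0.001]
contact_force: [-0.1, -0.1, 0.9]
grip_width: 0.0853
t: 0.82
ee_pos: [0.3744, 0.3471, 0.2565]
ee_rot: [0.677, 3.067, -0.001]
contact_force: [-0.3, -0.4, 1.0]
grip_width: 0.0856
t: 1.15
ee_pos: [0.4196, 0.2162, 0.2564]
ee_rot: [0.678, 3.067, -0.001]
contact_force: [0.1, 0.4, 0.5]
grip_width: 0.0856
[-0.04595419  0.47721804 -0.87758256]
shift [ 0.013 -0.295  0.064] turn [1.00e-04 3.00e-04 3.31e-01] | now [0.4196 0.2162 0.2564] q [ 0.42 -0.34  1.86 -0.    1.62 -0.71]
```

```bash
python3 -m pendant '[[[0.01,-0.3,0.06,0,0,0.331,-1],[0.01,-0.3,0.06,0,0,0.331,-1],[0.01,-0.3,0.06,0,0,0.331,-1],[0.01,-0.3,0.06,0,0,0.331,-1],[0.01,-0.3,0.06,0,0,0.331,-1],[0.01,-0.3,0.06,0,0,0.331,-1],[0.01,-0.3,0.06,0,0,0.331,-1],[0.01,-0.3,0.06,0,0,0.331,-1]]]' 
python3 - <<'E'
from plan import *
import time
im=r.get_image("wrist"); pickle.dump(im,open("w2.pkl","wb"))
cv2.imwrite("pics/w2.png",im["frame"][:,:,::-1])
plan([.406,.19,.25],tool(0),False)
E
```

```text
t: 1.82
ee_pos: [0.4053, 0.1931, 0.2503]
ee_rot: [-2.07, -2.363, 0.0]
contact_force: [-1.0, 0.5, -0.1]
grip_width: 0.0857
shift [-0.031  0.004  0.002] turn [-0.0001 -0.      0.0082] | now [0.4053 0.1931 0.2502] q [ 0.39 -0.39  1.91  0.    1.63  0.27]
```

View pics/w2.png

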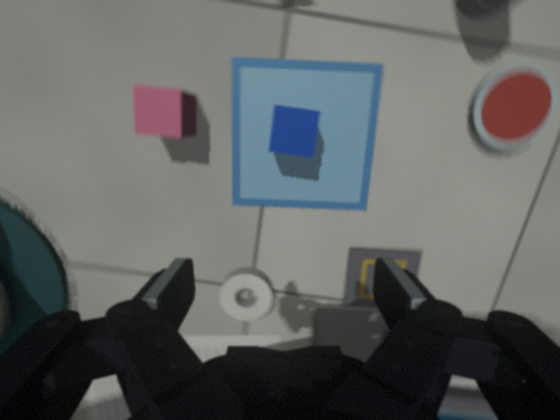

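The cup shows at (294,131) in the wrist view, slightly rotated on the mat. I'll measure its top face.

```bash
python3 - <<'E'
from plan import *
im=pickle.load(open("w2.pkl","rb"));np.set_printoptions(precision=4,suppress=True)
hsv=cv2.cvtColor(im["frame"],cv2.COLOR_RGB2HSV)
m=cv2.inRange(hsv,(105,170,40),(125,255,255));m[:,:240]=0;m[:,350:]=0;m[:90]=0;m[180:]=0
c=max(cv2.findContours(m,0,cv2.CHAIN_APPROX_NONE)[0],key=cv2.contourArea)
rc=cv2.minAreaRect(c);ap=cv2.approxPolyDP(c,4,True).reshape(-1,2);print(rc,ap.tolist())
for q in (cv2.boxPoints(rc),ap):
    P=onz(im,q,.056);print(P[:,:2]);print(np.linalg.norm(P-np.roll(P,1,0),axis=1),[np.degrees(np.arctan2(*(P[i]-P[i-1])[[1,0]])).round(1) for i in range(len(P))],P.mean(0))
print(cv2.mean(hsv[:,:,2],m))
print("cam",-im["R"].T@im["t"])
E
```

```text
((293.9700012207031, 131.20999145507812), (42.709251403808594, 45.1134147644043), 8.130102157592773) [[276, 107], [271, 150], [312, 155], [317, 113]]
[[0.385  0.2351]
 [0.3861 0.2788]
 [0.4283 0.2787]
 [0.4289 0.2348]]
[0.0438 0.0437 0.0422 0.0439] [np.float64(179.6), np.float64(88.6), np.float64(-0.1), np.float64(-89.2)] [0.4071 0.2569 0.056 ]
[[0.3862 0.2778]
 [0.3864 0.2358]
 [0.4287 0.2364]
 [0.4272 0.2775]]
[0.0409 0.0419 0.0424 0.0412] [np.float64(179.7), np.float64(-89.8), np.float64(0.7), np.float64(92.1)] [0.4071 0.2569 0.056 ]
(136.75905511811024, 0.0, 0.0, 0.0)
cam [0.3959 0.2598 0.3682]
```

```bash
python3 - <<'E'
from plan import *
t=tool(np.pi/4,0)
plan(np.array([.407,.252,.034])-t.apply([0,0,.1]),t)
E
```

```text
shift [-0.161 -0.002  1.413] turn [-0.0153  0.2497  0.0367] | now [0.4053 0.1931 0.2502] q [ 0.39 -0.39  1.91  0.    1.63  0.27]
```

```bash
python3 -m pendant '[[[-0.16,0,0.7,-0.0153,0.2497,0.0367,-1],[-0.16,0,0.7,-0.0153,0.2497,0.0367,-1],[-0.16,0,0.7,-0.0153,0.2497,0.0367,-1],[-0.16,0,0.7,-0.0153,0.2497,0.0367,-1],[-0.16,0,0.7,-0.0153,0.2497,0.0367,-1],[-0.16,0,0.7,-0.0153,0.2497,0.0367,-1],[-0.16,0,0.7,-0.0153,0.2497,0.0367,-1],[-0.16,0,0.7,-0.0153,0.2497,0.0367,-1]]]' 
python3 - <<'E'
from plan import *
t=tool(np.pi/4,0)
plan(np.array([.407,.252,.034])-t.apply([0,0,.1]),t)
plan(np.array([.407,.252,.034])-t.apply([0,0,.0]),t)
E
```

```text
t: 2.53
ee_pos: [0.4073, 0.1761, 0.179]
ee_rot: [-1.743, -1.77, -0.724]
contact_force: [0.1, -0.4, -0.1]
grip_width: 0.0853
shift [-0.489 -0.003  0.501] turn [-0.0036 -0.0008  0.0034] | now [0.4073 0.1761 0.179 ] q [-0.09 -0.42  2.17  0.78  1.52 -0.2 ]
shift [-0.492  0.009  1.501] turn [-0.0036 -0.0008  0.0034] | now [0.4073 0.1761 0.179 ] q [-0.09 -0.42  2.17  0.78  1.52 -0.2 ]
```

```bash
python3 -m pendant '[[[-0.25,0,0.25,-0.0036,-0.0008,0.0034,-1],[-0.49,0,0.5,-0.0036,-0.0008,0.0034,-1],[-0.49,0,0.5,-0.0036,-0.0008,0.0034,-1],[-0.49,0,0.5,-0.0036,-0.0008,0.0034,-1]]]' 
python3 - <<'E'
from plan import *
t=tool(np.pi/4,0)
plan(np.array([.407,.252,.034])-t.apply([0,0,.0]),t)
E
```

```text
t: 2.87
ee_pos: [0.407, 0.1781, 0.1102]
ee_rot: [-1.759, -1.764, -0.724]
contact_force: [0.5, 0.3, 1.0]
grip_width: 0.0853
shift [-0.013  0.003  1.001] turn [-0.0009  0.0011  0.0004] | now [0.407  0.1781 0.1102] q [-0.08 -0.35  2.24  0.79  1.41 -0.29]
```

```bash
python3 -m pendant '[[[0,0,0.3,0,0,0,-1],[0,0,0.6,0,0,0,-1],[0,0,0.8,0,0,0,-1],[-0.01,0,1,0,0,0,-1],[-0.01,0,1,0,0,0,-1],[-0.01,0,1,0,0,0,-1]]]' 
python3 -m pendant '[[[0,0,0,0,0,0,1],[0,0,0,0,0,0,1],[0,0,0,0,0,0,1],[0,0,0,0,0,0,1],[0,0,0,0,0,0,1],[0,0,0,0,0,0,1],[0,0,0,0,0,0,1],[0,0,0,0,0,0,1]]]' 
python3 - <<'E'
from plan import *
t=tool(np.pi/4,0)
plan(np.array([.407,.252,.034]),t)
plan(np.array([.407,.252,.134]),tool(-np.pi/4,0))
E
```

```text
t: 3.37
ee_pos: [0.408, 0.2483, 0.0406]
ee_rot: [-1.758, -1.766, -0.728]
contact_force: [-0.2, 0.2, 1.2]
grip_width: 0.0851
t: 4.03
ee_pos: [0.4082, 0.2472, 0.0399]
ee_rot: [-1.761, -1.763, -0.73]
contact_force: [-1.3, -4.3, 8.0]
grip_width: 0.0454
shift [-0.008 -0.012  0.016] turn [0.0005 0.0006 0.0005] | now [0.4082 0.2472 0.0399] q [ 0.09 -0.22  2.27  0.86  1.18 -0.3 ]
shift [ 0.758 -0.01  -0.633] turn [ 0.0008 -0.4994  0.    ] | now [0.4082 0.2472 0.0399] q [ 0.09 -0.22  2.27  0.86  1.18 -0.3 ]
```

```bash
python3 -m pendant '[[[0.3,0,-0.3,0,0,0,1],[0.71,0,-0.71,0,0,0,1],[0.71,0,-0.71,0,0,0,1],[0.71,0,-0.71,0,0,0,1],[0.71,0,-0.71,0,0,0,1]]]' 
python3 -m pendant '[[[0,0,0,0,-0.25,0,1],[0,0,0,0,-0.25,0,1],[0,0,0,0,-0.25,0,1],[0,0,0,0,-0.25,0,1],[0,0,0,0,-0.25,0,1],[0,0,0,0,-0.25,0,1],[0,0,0,0,-0.25,0,1],[0,0,0,0,-0.25,0,1]]]' 
python3 -m pendant '[[[0,0,0,0,-0.25,0,1],[0,0,0,0,-0.25,0,1],[0,0,0,0,-0.25,0,1],[0,0,0,0,-0.25,0,1],[0,0,0,0,-0.25,0,1],[0,0,0,0,-0.25,0,1],[0,0,0,0,-0.25,0,1],[0,0,0,0,-0.25,0,1]]]' 
python3 - <<'E'
from plan import *
plan(np.array([.407,.252,.031]),tool(-np.pi/4,0))
im=r.get_image("scene")["frame"][120:260,250:390,::-1]
cv2.imwrite("pics/s3.png",cv2.resize(im,(560,560),interpolation=cv2.INTER_CUBIC))
E
```

```text
t: 4.45
ee_pos: [0.4078, 0.2474, 0.1404]
ee_rot: [-1.761, -1.764, -0.731]
contact_force: [0.7, 0.0, -1.6]
grip_width: 0.0456
t: 5.12
ee_pos: [0.4068, 0.2486, 0.1377]
ee_rot: [2.216, 2.223, -0.008]
contact_force: [0.9, 0.7, -1.0]
grip_width: 0.0451
t: 5.78
ee_pos: [0.4068, 0.2474, 0.1366]
ee_rot: [1.756, 1.761, -0.736]
contact_force: [0.0, -0.4, -0.6]
grip_width: 0.0457
shift [0.782 0.007 0.652] turn [-0.0007  0.0013  0.0013] | now [0.4068 0.2474 0.1366] q [ 0.78  0.07  1.82 -0.55  1.82  0.79]
```

View pics/s3.png

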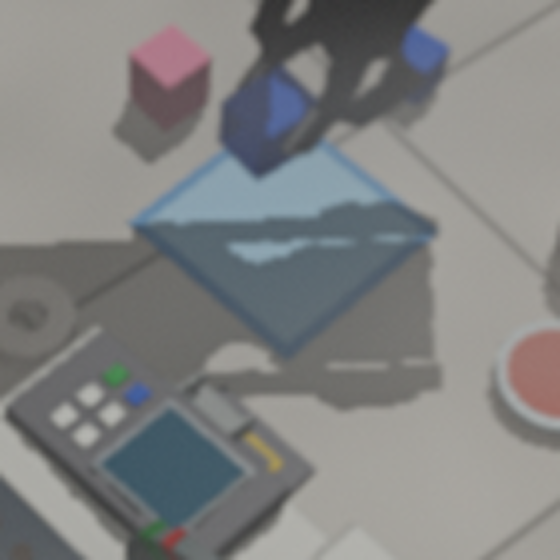

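```bash
python3 -m pendant '[[[0.2,0,0.4,0,0,0,1],[0.35,0,0.6,0,0,0,1],[0.45,0,0.75,0,0,0,1],[0.535,0,0.857,0,0,0,1],[0.535,0,0.857,0,0,0,1],[0.535,0,0.857,0,0,0,1],[0.535,0,0.857,0,0,0,1]]]' 
python3 -m pendant '[[[0.007,0,0.007,0,0,0,1],[0.014,0,0.014,0,0,0,1],[0.021,0,0.021,0,0,0,1]]]'
python3 -m pendant '[[[0.007,0,0.007,0,0,0,1],[0.014,0,0.014,0,0,0,1],[0.021,0,0.021,0,0,0,1]]]'
python3 -c "
from plan import *
plan([.407,.22,.031],tool(-np.pi/4,0))"
```

```text
t: 6.42
ee_pos: [0.4081, 0.2251, 0.0422]
ee_rot: [1.76, 1.759, -0.727]
contact_force: [0.1, 0.3, -0.9]
grip_width: 0.0457
t: 6.67
ee_pos: [0.4077, 0.2251, 0.0383]
ee_rot: [1.758, 1.759, -0.728]
contact_force: [-0.3, -0.0, -1.4]
grip_width: 0.0454
t: 6.92
ee_pos: [0.4075, 0.2248, 0.0347]
ee_rot: [1.758, 1.759, -0.73]
contact_force: [-0.1, -0.2, -0.9]
grip_width: 0.0453
shift [-0.007 -0.005  0.   ] turn [0.0003 0.0008 0.    ] | now [0.4075 0.2248 0.0347] q [ 0.75  0.16  1.91 -0.55  1.65  0.87]
```

```bash
python3 -m pendant '[[[0.007,0,0.007,0,0,0,1],[0.014,0,0.014,0,0,0,1],[0.014,0,0.014,0,0,0,1]]]'
python3 -m pendant '[[[0.007,0,0.007,0,0,0,1],[0.014,0,0.014,0,0,0,1],[0.014,0,0.014,0,0,0,1]]]'
python3 -m pendant '[[[0.007,0,0.007,0,0,0,1],[0.014,0,0.014,0,0,0,1],[0.014,0,0.014,0,0,0,1]]]'
```

```text
t: 7.17
ee_pos: [0.4075, 0.2248, 0.0341]
ee_rot: [1.757, 1.757, -0.731]
contact_force: [-7.0, -0.4, 17.9]
grip_width: 0.0453
t: 7.42
ee_pos: [0.4075, 0.2248, 0.0341]
ee_rot: [1.757, 1.755, -0.732]
contact_force: [-16.0, -1.9, 42.0]
grip_width: 0.0451
t: 7.67
ee_pos: [0.4076, 0.2249, 0.034]
ee_rot: [1.757, 1.752, -0.734]
contact_force: [-24.5, -1.9, 64.2]
grip_width: 0.0456
```

```bash
python3 -m pendant '[[[-0.03,0,-0.03,0,0,0,1],[-0.04,0,-0.04,0,0,0,1],[-0.04,0,-0.04,0,0,0,1]]]'
python3 -m pendant '[[[0,0,0,0,0,0,-1],[0,0,0,0,0,0,-1],[0,0,0,0,0,0,-1],[0,0,0,0,0,0,-1],[0,0,0,0,0,0,-1],[0,0,0,0,0,0,-1]]]'
python3 -m pendant '[[[0,0,-0.2,0,0,0,-1],[0,0,-0.5,0,0,0,-1],[0,0,-1,0,0,0,-1],[0,0,-1,0,0,0,-1],[0,0,-1,0,0,0,-1],[0,0,-1,0,0,0,-1]]]'
python3 - <<'E'
from plan import *
plan([.407,.19,.25],tool(0,0),False)
E
```

```text
t: 7.92
ee_pos: [0.4076, 0.2249, 0.0348]
ee_rot: [1.758, 1.759, -0.729]
contact_force: [0.2, -0.2, -0.5]
grip_width: 0.0455
t: 8.42
ee_pos: [0.4074, 0.2247, 0.0344]
ee_rot: [1.758, 1.758, -0.73]
contact_force: [-0.4, -0.6, 0.8]
grip_width: 0.0853
t: 8.92
ee_pos: [0.4073, 0.2954, 0.1045]
ee_rot: [1.757, 1.759, -0.73]
contact_force: [0.1, -0.7, 0.2]
grip_width: 0.0851
shift [-1.775 -0.003 -0.279] turn [0.0004 0.2508 0.0003] | now [0.4073 0.2954 0.1045] q [ 0.83  0.18  1.76 -0.52  1.81  0.87]
```

```bash
python3 -m pendant '[[[-0.3,0,-1,0,0,0,-1],[-1,0,-1,0,0,0,-1],[-1,0,-1,0,0,0,-1],[-1,0,-1,0,0,0,-1],[-1,0,-1,0,0,0,-1],[-1,0,-1,0,0,0,-1]]]'
python3 -m pendant '[[[-0.8,0,0.65,0,0.25,0,-1],[-0.8,0,0.65,0,0.25,0,-1],[-0.8,0,0.65,0,0.25,0,-1],[-0.8,0,0.65,0,0.25,0,-1],[-0.8,0,0.65,0,0.25,0,-1],[-0.8,0,0.65,0,0.25,0,-1],[-0.8,0,0.65,0,0.25,0,-1],[-0.8,0,0.65,0,0.25,0,-1]]]'
python3 - <<'E'
from plan import *
np.set_printoptions(precision=4,suppress=True)
im=r.get_image("wrist"); pickle.dump(im,open("w3.pkl","wb"))
cv2.imwrite("pics/w3.png",im["frame"][:,:,::-1])
plan([.407,.15,.25],tool(0,0),False)
E
```

```text
t: 9.42
ee_pos: [0.4074, 0.295, 0.2463]
ee_rot: [1.759, 1.758, -0.729]
contact_force: [0.2, 0.5, -0.4]
grip_width: 0.0853
t: 10.08
ee_pos: [0.4071, 0.1918, 0.2556]
ee_rot: [-2.224, -2.218, 0.001]
contact_force: [-0.2, 0.1, -0.3]
grip_width: 0.0855
shift [-0.42  -0.001  0.057] turn [-0.0004  0.0013 -0.0008] | now [0.4072 0.1921 0.2555] q [ 0.39 -0.39  1.9  -0.    1.64  0.39]
```

View pics/w3.png

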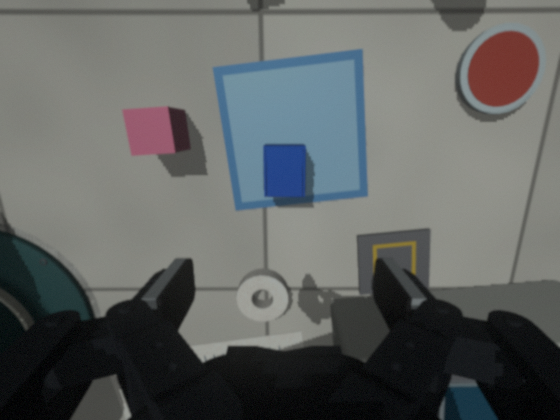

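The cup lies on its side at (285,170), mouth toward the bottom of the image (-y). I'll measure it, and the yellow square too.

```bash
python3 - <<'E'
from plan import *
np.set_printoptions(precision=4,suppress=True)
im=pickle.load(open("w3.pkl","rb"))
hsv=cv2.cvtColor(im["frame"],cv2.COLOR_RGB2HSV)
m=cv2.inRange(hsv,(105,170,40),(125,255,255));m[:,:240]=0;m[:,340:]=0;m[:130]=0;m[220:]=0
c=max(cv2.findContours(m,0,cv2.CHAIN_APPROX_NONE)[0],key=cv2.contourArea)
rc=cv2.minAreaRect(c);P=onz(im,cv2.boxPoints(rc),.046);print(rc,P[:,:2],np.linalg.norm(P-np.roll(P,1,0),axis=1),P.mean(0))
y=cv2.inRange(hsv,(18,110,80),(35,255,255));y[:,:340]=0;y[:200]=0;y[300:]=0;y[:,440:]=0
q=np.argwhere(y)[:,::-1]; Q=onz(im,q,.006)[:,:2];print(len(Q),Q.min(0),Q.max(0))
# analyser-frame extents of the yellow pixels
a=np.array([[np.cos(YAW),np.sin(YAW)],[-np.sin(YAW),np.cos(YAW)]]);E=Q@a.T
print("an-frame ext",E.min(0),E.max(0),"top-view spot",a@[.5543,.088])
t=tool(np.pi/4,0)
g=np.array([P.mean(0)[0],P.mean(0)[1]-.006,.030]);print(g)
plan(g-t.apply([0,0,.1]),t)
E
```

```text
((284.5, 171.0), (50.0, 39.0), 90.0) [[0.3872 0.2397]
 [0.4288 0.2396]
 [0.4297 0.1849]
 [0.3861 0.185 ]] [0.0547 0.0417 0.0547 0.0436] [0.4079 0.2123 0.046 ]
319 [0.5242 0.0676] [0.5826 0.1152]
an-frame ext [0.5317 0.0114] [0.5874 0.0594] top-view spot [0.5602 0.0345]
[0.4079 0.2063 0.03  ]
shift [-0.6    0.011  1.508] turn [-0.0001  0.2513 -0.0009] | now [0.4072 0.1921 0.2555] q [ 0.39 -0.39  1.9  -0.    1.64  0.39]
```

```bash
python3 -m pendant '[[[-0.6,0,0.7,0,0.25,0,-1],[-0.6,0,0.7,0,0.25,0,-1],[-0.6,0,0.7,0,0.25,0,-1],[-0.6,0,0.7,0,0.25,0,-1],[-0.6,0,0.7,0,0.25,0,-1],[-0.6,0,0.7,0,0.25,0,-1],[-0.6,0,0.7,0,0.25,0,-1],[-0.6,0,0.7,0,0.25,0,-1]]]' 
python3 - <<'E'
from plan import *
t=tool(np.pi/4,0);g=np.array([.408,.206,.030])
plan(g-t.apply([0,0,.1]),t)
E
```

```text
t: 10.8
ee_pos: [0.4064, 0.1327, 0.1841]
ee_rot: [-1.761, -1.754, -0.723]
contact_force: [-0.2, -0.7, -0.9]
grip_width: 0.0854
shift [-0.571  0.021  0.547] turn [-0.0015 -0.0002 -0.0017] | now [0.4064 0.1327 0.1841] q [-0.2  -0.42  2.16  0.77  1.59 -0.25]
```

```bash
python3 -m pendant '[[[-0.3,0,0.3,0,0,0,-1],[-0.57,0.02,0.55,0,0,-0.0015,-1],[-0.57,0.02,0.55,0,0,-0.0015,-1],[-0.57,0.02,0.55,0,0,-0.0015,-1],[-0.57,0.02,0.55,0,0,-0.0015,-1]]]' 
python3 - <<'E'
from plan import *
t=tool(np.pi/4,0);g=np.array([.408,.206,.030])
plan(g,t)
E
```

```text
t: 11.22
ee_pos: [0.4098, 0.1322, 0.1099]
ee_rot: [-1.757, -1.769, -0.728]
contact_force: [-0.0, 0.3, 0.2]
grip_width: 0.0853
shift [-0.039 -0.017  1.027] turn [-0.0004  0.0012  0.0021] | now [0.4098 0.1322 0.1099] q [-0.19 -0.33  2.23  0.77  1.47 -0.37]
```

```bash
python3 -m pendant '[[[0,0,0.3,0,0,0,-1],[0,0,0.6,0,0,0,-1],[-0.02,-0.01,0.8,0,0,0,-1],[-0.02,-0.017,1,0,0,0,-1],[-0.02,-0.017,1,0,0,0,-1],[-0.02,-0.017,1,0,0,0,-1]]]' 
python3 -m pendant '[[[0,0,0,0,0,0,1],[0,0,0,0,0,0,1],[0,0,0,0,0,0,1],[0,0,0,0,0,0,1],[0,0,0,0,0,0,1],[0,0,0,0,0,0,1],[0,0,0,0,0,0,1]]]' 
python3 -m pendant '[[[0.3,0,-0.3,0,0,0,1],[0.71,0,-0.71,0,0,0,1],[0.9,0,-0.9,0,0,0,1],[0.9,0,-0.9,0,0,0,1],[0.9,0,-0.9,0,0,0,1]]]' 
python3 -m pendant '[[[0,0,0,0,-0.25,0,1],[0,0,0,0,-0.25,0,1],[0,0,0,0,-0.25,0,1],[0,0,0,0,-0.25,0,1],[0,0,0,0,-0.25,0,1],[0,0,0,0,-0.25,0,1],[0,0,0,0,-0.25,0,1],[0,0,0,0,-0.25,0,1]]]' 
python3 -m pendant '[[[0,0,0,0,-0.25,0,1],[0,0,0,0,-0.25,0,1],[0,0,0,0,-0.25,0,1],[0,0,0,0,-0.25,0,1],[0,0,0,0,-0.25,0,1],[0,0,0,0,-0.25,0,1],[0,0,0,0,-0.25,0,1],[0,0,0,0,-0.25,0,1]]]' 
python3 - <<'E'
from plan import *
t=tool(-np.pi/4)
plan([.554-.0115,.0867+.12,.10],t)
E
```

```text
t: 11.72
ee_pos: [0.4082, 0.2014, 0.0377]
ee_rot: [-1.755, -1.77, -0.73]
contact_force: [0.5, -0.5, 0.1]
grip_width: 0.0854
t: 12.3
ee_pos: [0.4086, 0.2004, 0.0372]
ee_rot: [-1.758, -1.768, -0.732]
contact_force: [-1.5, -4.5, 7.2]
grip_width: 0.0455
t: 12.72
ee_pos: [0.4082, 0.2008, 0.1663]
ee_rot: [-1.757, -1.771, -0.735]
contact_force: [0.2, -0.8, -1.1]
grip_width: 0.0456
t: 13.38
ee_pos: [0.4067, 0.202, 0.162]
ee_rot: [2.21, 2.225, -0.004]
contact_force: [-0.6, -0.8, -0.3]
grip_width: 0.0452
t: 14.05
ee_pos: [0.4067, 0.2009, 0.1609]
ee_rot: [1.753, 1.762, -0.731]
contact_force: [0.8, 0.4, -0.4]
grip_width: 0.0455
shift [0.467 1.355 0.331] turn [-0.0209  0.0013 -0.0203] | now [0.4067 0.2009 0.1609] q [ 0.72 -0.03  1.88 -0.59  1.83  0.72]
```

```bash
python3 -m pendant '[[[0.2,0.7,0.1,-0.0209,0.001,-0.0203,1],[0.2,0.7,0.1,-0.0209,0.001,-0.0203,1],[0.2,0.7,0.1,-0.0209,0.001,-0.0203,1],[0.2,0.7,0.1,-0.0209,0.001,-0.0203,1]]]' 
python3 - <<'E'
from plan import *
plan([.5426,.2062,.052],tool(-np.pi/4))
E
```

```text
t: 14.38
ee_pos: [0.4779, 0.2072, 0.1418]
ee_rot: [1.669, 1.829, -0.683]
contact_force: [-0.6, -0.1, -0.8]
grip_width: 0.0452
shift [0.584 0.639 0.629] turn [ 0.0002 -0.0012 -0.0016] | now [0.4779 0.2072 0.1418] q [ 0.66  0.08  1.8  -0.64  1.72  0.63]
```

```bash
python3 -m pendant '[[[0.2,0.3,0.2,0,0,0,1],[0.4,0.5,0.4,0,0,0,1],[0.584,0.639,0.629,0,-0.0012,-0.0016,1],[0.584,0.639,0.629,0,-0.0012,-0.0016,1],[0.584,0.639,0.629,0,-0.0012,-0.0016,1],[0.584,0.639,0.629,0,-0.0012,-0.0016,1]]]' 
python3 - <<'E'
from plan import *
plan([.5531,.0967,.048],tool(-np.pi/4))
im=r.get_image("top")["frame"][130:290,180:340,::-1]
im2=r.get_image("scene")["frame"][130:290,250:410,::-1]
cv2.imwrite("pics/p8.png",cv2.resize(np.hstack([im,im2]),(800,400),interpolation=cv2.INTER_CUBIC))
E
```

```text
t: 14.88
ee_pos: [0.5415, 0.2112, 0.0585]
ee_rot: [1.66, 1.829, -0.686]
contact_force: [-0.2, -0.2, -0.2]
grip_width: 0.0455
shift [-0.738  0.004  0.829] turn [ 0.0011  0.0005 -0.0001] | now [0.5415 0.2112 0.0585] q [ 0.61  0.28  1.72 -0.67  1.59  0.66]
```

View pics/p8.png

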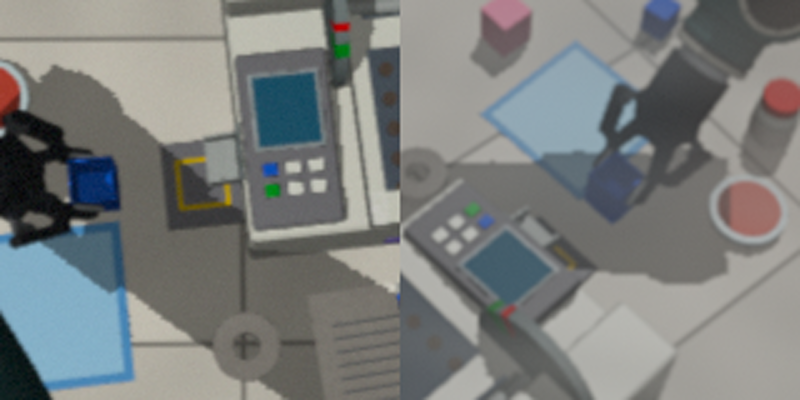

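```bash
python3 -m pendant '[[[-0.15,0,0.15,0,0,0,1],[-0.3,0,0.32,0,0,0,1],[-0.45,0,0.5,0,0,0,1],[-0.6,0,0.67,0,0,0,1],[-0.738,0.004,0.829,0,0,0,1],[-0.738,0.004,0.829,0,0,0,1],[-0.738,0.004,0.829,0,0,0,1]]]' 
python3 - <<'E'
from plan import *
plan([.5531,.0967,.0416],tool(-np.pi/4))
im=r.get_image("top");f=im["frame"]
hsv=cv2.cvtColor(f,cv2.COLOR_RGB2HSV)
m=cv2.inRange(hsv,(105,150,20),(128,255,255));m[:,:235]=0;m[:,283:]=0;m[:175]=0;m[225:]=0
c=max(cv2.findContours(m,0,cv2.CHAIN_APPROX_NONE)[0],key=cv2.contourArea).reshape(-1,2)
a=np.array([[np.cos(YAW),np.sin(YAW)],[-np.sin(YAW),np.cos(YAW)]])
E=onz(im,c,.067)[:,:2]@a.T;print("cup rim an-ext",E.min(0).round(4),E.max(0).round(4),"spot .5598 .0332")
E
```

```text
t: 15.57
ee_pos: [0.553, 0.1008, 0.0524]
ee_rot: [1.66, 1.828, -0.686]
contact_force: [-0.5, -0.4, -0.8]
grip_width: 0.0452
shift [ 0.048 -0.003  0.045] turn [ 0.0013  0.0008 -0.0004] | now [0.553  0.1008 0.0524] q [ 0.45  0.19  1.84 -0.73  1.47  0.57]
cup rim an-ext [0.5281 0.0139] [0.5848 0.0585] spot .5598 .0332
```

```bash
python3 -m pendant '[[[0.015,-0.015,0.03,0.001,0,0,1],[0.025,-0.015,0.045,0.001,0,0,1],[0.03,-0.015,0.05,0.001,0,0,1],[0.03,-0.015,0.05,0.001,0,0,1]]]' 
python3 -m pendant '[[[0.005,0,0.005,0,0,0,1],[0.01,0,0.01,0,0,0,1],[0.01,0,0.01,0,0,0,1]]]'
```

```text
t: 15.95
ee_pos: [0.5519, 0.1005, 0.0473]
ee_rot: [1.659, 1.827, -0.691]
contact_force: [-12.5, 4.0, 22.3]
grip_width: 0.0455
t: 16.2
ee_pos: [0.5519, 0.1005, 0.0472]
ee_rot: [1.659, 1.825, -0.692]
contact_force: [-19.8, 5.4, 38.5]
grip_width: 0.0455
```

```bash
python3 -m pendant '[[[-0.01,0,-0.01,0,0,0,1],[-0.022,0,-0.022,0,0,0,1],[-0.022,0,-0.022,0,0,0,1]]]' 
python3 -m pendant '[[[0,0,0,0,0,0,-1],[0,0,0,0,0,0,-1],[0,0,0,0,0,0,-1],[0,0,0,0,0,0,-1],[0,0,0,0,0,0,-1],[0,0,0,0,0,0,-1]]]'
python3 -m pendant '[[[0,0,-0.2,0,0,0,-1],[0,0,-0.5,0,0,0,-1],[0,0,-1,0,0,0,-1],[0,0,-1,0,0,0,-1],[0,0,-1,0,0,0,-1],[0,0,-1,0,0,0,-1]]]'
python3 -m pendant '[[[-0.3,0,-0.5,0,0,0,-1],[-0.8,0,-1,0,0,0,-1],[-0.8,0,-1,0,0,0,-1],[-0.8,0,-1,0,0,0,-1],[-0.8,0,-1,0,0,0,-1],[-0.8,0,-1,0,0,0,-1]]]'
python3 - <<'E'
from plan import *
np.set_printoptions(precision=4,suppress=True)
im=r.get_image("top");S=r.get_image("scene");pickle.dump((im,S),open("d9.pkl","wb"))
a=im["frame"][170:230,230:290,::-1]; b=S["frame"][180:260,270:350,::-1]
cv2.imwrite("pics/p9.png",np.hstack([cv2.resize(a,(400,400),interpolation=cv2.INTER_CUBIC),cv2.resize(b,(400,400),interpolation=cv2.INTER_CUBIC)]))
f=lambda u,v:(165+u*130/600-.4,215+v*130/600-.4)
g=lambda u,v:(100+u/2.4-.29,80+v/2.4-.29)
print("handle L",tri(im,g(605,296),S,f(140,215)),tri(im,g(605,296),S,f(303,88)))
print("handle R",tri(im,g(717,284),S,f(140,215)))
E
```

```text
t: 16.45
ee_pos: [0.5518, 0.1004, 0.0473]
ee_rot: [1.659, 1.83, -0.69]
contact_force: [-4.8, 5.4, 11.5]
grip_width: 0.0452
t: 16.95
ee_pos: [0.5517, 0.0995, 0.0468]
ee_rot: [1.66, 1.829, -0.692]
contact_force: [0.3, 0.5, 0.3]
grip_width: 0.086
t: 17.45
ee_pos: [0.5449, 0.1701, 0.1169]
ee_rot: [1.659, 1.83, -0.691]
contact_force: [0.4, -0.2, -0.1]
grip_width: 0.0855
t: 17.95
ee_pos: [0.5435, 0.1838, 0.2431]
ee_rot: [1.66, 1.829, -0.693]
contact_force: [-0.0, -0.6, 0.4]
grip_width: 0.0852
handle L (array([ 0.5092, -0.179 ,  0.1185]), np.float64(0.0921802074997333)) (array([ 0.5117, -0.1237,  0.1866]), np.float64(0.000408136534706854))
handle R (array([ 0.5226, -0.2296,  0.1884]), np.float64(0.0011513688859564263))
```

View pics/p9.png

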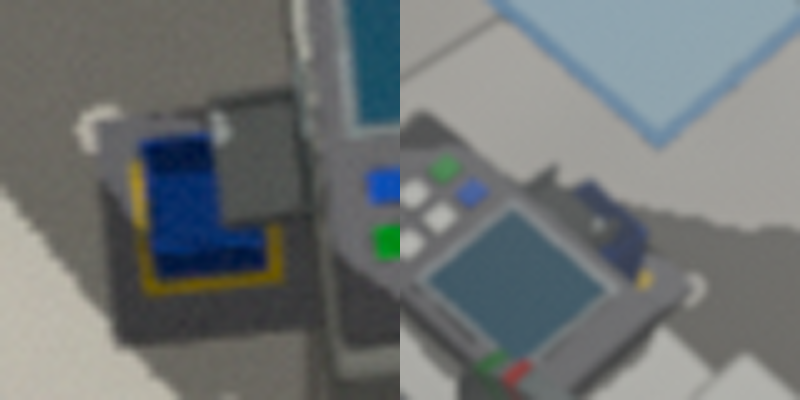

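The cup stands mouth-up inside the yellow square: yellow shows along its outer and front sides, and its inner part is under the chute. Both views of the handle agree to within 4 mm. Next is the cover.

```bash
cat >> plan.py <<'E'
HANDLE=np.array([.5165,-.176,.192]); AX=np.array([np.cos(YAW),np.sin(YAW),0])
HINGE=HANDLE+.185*AX-[0,0,.044]
def th(tilt): # tilt>0: points forward (an +x)
    return Ro.from_euler("z",YAW)*Ro.from_euler("y",-tilt)*Ro.from_matrix([[0,1,0],[1,0,0],[0,0,-1.]])
def hp(theta):
    a=np.arctan2(.044,.185)+theta; return HINGE+.1902*(-np.cos(a)*AX+np.sin(a)*np.array([0,0,1]))
E
python3 -m pendant '[[[-0.7,0,-0.7,0,0.25,0,-0.2],[-0.7,0,-0.7,0,0.25,0,-0.2],[-0.7,0,-0.7,0,0.25,0,-0.2],[-0.7,0,-0.7,0,0.25,0,-0.2],[-0.7,0,-0.7,0,0.25,0,-0.2],[-0.7,0,-0.7,0,0.25,0,-0.2],[-0.7,0,-0.7,0,0.25,0,-0.2]]]' 
python3 - <<'E'
from plan import *
t=th(np.radians(25));print(t.apply([0,0,1]))
plan(HANDLE-t.apply([0,0,.1]),t)
print(hp(0)-HANDLE,HINGE)
E
```

```text
t: 18.63
ee_pos: [0.5439, 0.1839, 0.3429]
ee_rot: [-2.112, -2.321, -0.003]
contact_force: [0.1, -0.4, -0.3]
grip_width: 0.0512
[ 0.42067233  0.04050906 -0.90630779]
shift [-3.56  -1.059  0.536] turn [-0.1391 -0.0011 -0.0008] | now [0.5439 0.1839 0.3429] q [ 0.28 -0.11  1.53  0.    1.72  0.19]
[-3.82912616e-05 -3.68729545e-06  9.14923820e-06] [ 0.70064817 -0.15826727  0.148     ]
```

```bash
python3 -m pendant '[[[-1,-0.3,0,0,0,0,-0.2],[-1,-0.3,0,0,0,0,-0.2],[-1,-0.3,0,0,0,0,-0.2],[-1,-0.3,0,0,0,0,-0.2]]]' 
python3 -m pendant '[[[-1,-0.3,0,0,0,0,-0.2],[-1,-0.3,0,0,0,0,-0.2],[-1,-0.3,0,0,0,0,-0.2],[-1,-0.3,0,0,0,0,-0.2]]]' 
python3 -m pendant '[[[-1,-0.3,0,-0.139,0,0,-0.2],[-1,-0.3,0,-0.139,0,0,-0.2],[-1,-0.3,0,-0.139,0,0,-0.2],[-1,-0.3,0,-0.139,0,0,-0.2],[-1,-0.3,0,-0.139,0,0,-0.2]]]' 
python3 - <<'E'
from plan import *
t=th(np.radians(25))
plan(HANDLE-t.apply([0,0,.1]),t)
E
```

```text
t: 18.97
ee_pos: [0.5228, 0.0791, 0.3426]
ee_rot: [2.115, 2.321, -0.007]
contact_force: [0.2, -0.2, -0.1]
grip_width: 0.0515
t: 19.3
ee_pos: [0.5026, -0.0227, 0.3429]
ee_rot: [2.114, 2.322, -0.007]
contact_force: [0.3, 0.4, 0.7]
grip_width: 0.0514
t: 19.72
ee_pos: [0.482, -0.1231, 0.3433]
ee_rot: [1.89, 2.077, 0.461]
contact_force: [-0.3, 0.0, 0.6]
grip_width: 0.0511
shift [-0.559 -0.374  0.436] turn [ 0.0008  0.0011 -0.0004] | now [ 0.482  -0.1231  0.3433] q [-0.41 -0.53  1.89  0.21  1.39 -0.5 ]
```

```bash
python3 -m pendant '[[[-0.3,-0.2,0.2,0,0,0,-0.2],[-0.559,-0.374,0.436,0,0,0,-0.2],[-0.559,-0.374,0.436,0,0,0,-0.2],[-0.559,-0.374,0.436,0,0,0,-0.2]]]' 
python3 - <<'E'
from plan import *
t=th(np.radians(25))
plan(HANDLE,t)
im=r.get_image("wrist");T=r.get_image("top")
a=cv2.resize(im["frame"][:,:,::-1],(400,300));b=cv2.resize(T["frame"][90:240,270:470,::-1],(400,300),interpolation=cv2.INTER_CUBIC)
cv2.imwrite("pics/p10.png",np.hstack([a,b]))
E
```

```text
t: 20.05
ee_pos: [0.473, -0.1795, 0.287]
ee_rot: [1.894, 2.085, 0.456]
contact_force: [-0.0, 1.0, 0.4]
grip_width: 0.0511
shift [-0.007 -0.001  0.985] turn [-0.0017  0.     -0.    ] | now [ 0.473  -0.1795  0.287 ] q [-0.54 -0.49  1.96  0.26  1.33 -0.66]
```

View pics/p10.png

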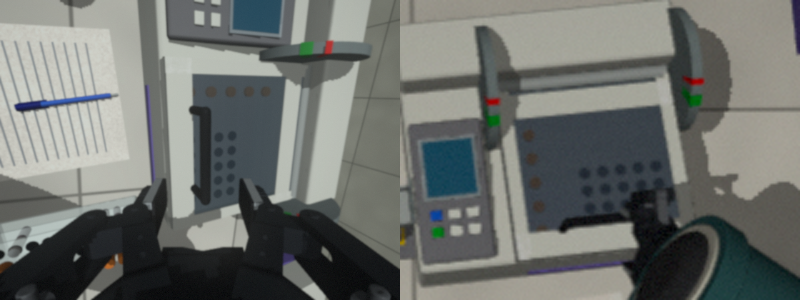

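```bash
python3 - <<'E'
from plan import *
im=r.get_image("wrist");YV=np.array([-np.sin(YAW),np.cos(YAW),0])
for k in(-.05,0,.05):print(proj(im,HANDLE+k*YV).round(1))
g=cv2.cvtColor(im["frame"],cv2.COLOR_RGB2GRAY)
m=(g<45).astype(np.uint8);m[:,:250]=0;m[:,310:]=0;m[:130]=0
for v in range(145,300,10):print(v,np.flatnonzero(m[v])[[0,-1]] if m[v].any() else None,end=" ")
E
```

```text
[[280.6 275.8]]
[[280.6 218.1]]
[[280.6 153.3]]
145 None 155 [264 290] 165 [277 290] 175 [277 290] 185 [278 290] 195 [278 290] 205 [278 290] 215 [278 290] 225 [278 290] 235 [278 290] 245 [278 290] 255 [278 290] 265 [267 290] 275 [274 290] 285 None 295 None
```

```bash
sed -i 's/HANDLE=np.array(\[.5165,-.176,.192\])/HANDLE=np.array([.5185,-.1758,.192])/' plan.py
python3 -m pendant '[[[0,0.01,0.25,0,0,0,-0.2],[0,0.02,0.5,0,0,0,-0.2],[0,0.02,0.75,0,0,0,-0.2],[0,0.02,0.9,0,0,0,-0.2],[0,0.02,0.99,0,0,0,-0.2],[0,0.02,0.99,0,0,0,-0.2],[0,0.02,0.99,0,0,0,-0.2]]]' 
python3 -m pendant '[[[0,0,0,0,0,0,1],[0,0,0,0,0,0,1],[0,0,0,0,0,0,1],[0,0,0,0,0,0,1],[0,0,0,0,0,0,1],[0,0,0,0,0,0,1],[0,0,0,0,0,0,1],[0,0,0,0,0,0,1]]]' 
python3 - <<'E'
from plan import *
for k in (10,20,30,40): plan(hp(np.radians(k)),th(np.radians(25-k)))
E
```

```text
t: 20.78
ee_pos: [0.5169, -0.1751, 0.2017]
ee_rot: [1.886, 2.083, 0.458]
contact_force: [-0.5, -0.1, 0.2]
grip_width: 0.0514
t: 21.45
ee_pos: [0.515, -0.176, 0.2008]
ee_rot: [1.889, 2.084, 0.454]
contact_force: [-24.1, -0.6, 8.2]
grip_width: 0.0097
shift [-0.003  0.231 -0.207] turn [0.0544 0.001  0.0007] | now [ 0.515  -0.176   0.2008] q [-0.49 -0.38  2.02  0.25  1.14 -0.65]
shift [-0.004  0.507 -0.403] turn [0.11   0.0011 0.0006] | now [ 0.515  -0.176   0.2008] q [-0.49 -0.38  2.02  0.25  1.14 -0.65]
shift [-0.005  0.812 -0.548] turn [0.1655 0.0011 0.0005] | now [ 0.515  -0.176   0.2008] q [-0.49 -0.38  2.02  0.25  1.14 -0.65]
shift [-0.007  1.138 -0.638] turn [0.2211 0.0012 0.0004] | now [ 0.515  -0.176   0.2008] q [-0.49 -0.38  2.02  0.25  1.14 -0.65]
```

```bash
sed -i 's/HANDLE=np.array(\[.5185,-.1758,.192\])/HANDLE=np.array([.5170,-.1757,.192])/' plan.py
cat >> plan.py <<'E'
def lift(deg): # rigid turn about the hinge axis from the present pose
    o=r.observe();R0=Ro.from_rotvec(o["ee_rot"]);ax=np.array([-np.sin(YAW),np.cos(YAW),0])
    D=Ro.from_rotvec(ax*np.radians(deg)); p=HINGE+D.apply(o["ee_pos"]-HINGE)
    print(deg,"shift",(R0.inv().apply(p-o["ee_pos"])/.1).round(3),"turn",((R0.inv()*D*R0).as_rotvec()/np.pi).round(4),"dp",(p-o["ee_pos"]).round(4))
E
python3 -c "
from plan import *
for k in (2.5,5,7.5,10): lift(k)"
```

```text
2.5 shift [-0.     0.057 -0.063] turn [ 0.0139  0.     -0.    ] dp [0.0025 0.0002 0.0081]
5 shift [-0.001  0.116 -0.124] turn [ 0.0278  0.0001 -0.0001] dp [0.0053 0.0005 0.0161]
7.5 shift [-0.001  0.178 -0.182] turn [ 0.0417  0.0001 -0.0001] dp [0.0085 0.0008 0.024 ]
10 shift [-0.001  0.242 -0.237] turn [ 0.0556  0.0001 -0.0002] dp [0.012  0.0012 0.0317]
```

```bash
python3 -m pendant '[[[0,0.01,-0.02,0.005,0,0,1],[0,0.037,-0.063,0.0139,0,0,1],[0,0.067,-0.094,0.021,0,0,1],[0,0.096,-0.124,0.0278,0,0,1],[0,0.096,-0.124,0.0278,0,0,1]]]'
python3 - <<'E'
from plan import *
lift(5);lift(10);lift(15)
o=r.observe();print(o["moment"],o["ee_pos"]-HINGE)
im=r.get_image("wrist");b=r.get_image("scene")
cv2.imwrite("pics/p11.png",np.hstack([cv2.resize(im["frame"][:,:,::-1],(400,300)),cv2.resize(b["frame"][195:345,140:340,::-1],(400,300),interpolation=cv2.INTER_CUBIC)]))
E
```

```text
t: 21.87
ee_pos: [0.52, -0.1754, 0.2167]
ee_rot: [1.936, 2.135, 0.37]
contact_force: [-8.1, -4.2, -1.5]
grip_width: 0.0096
5 shift [-0.001  0.116 -0.124] turn [ 0.0278  0.0001 -0.0001] dp [0.0067 0.0006 0.0156]
10 shift [-0.001  0.242 -0.237] turn [ 0.0556  0.0001 -0.0002] dp [0.0146 0.0014 0.0306]
15 shift [-0.002  0.378 -0.339] turn [ 0.0833  0.0002 -0.0003] dp [0.0239 0.0023 0.0448]
[-0.62294773  1.48653765 -0.16563968] [-0.18112794 -0.01744755  0.06874954]
```

View pics/p11.png

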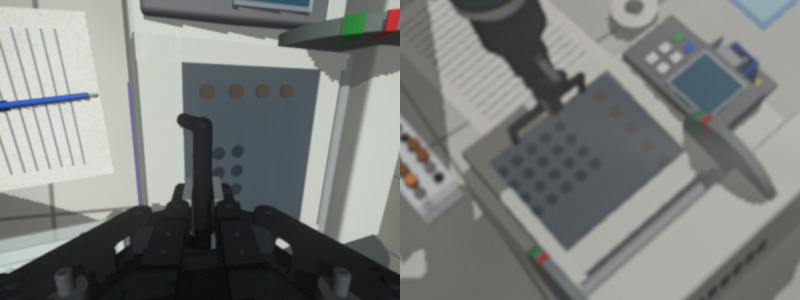

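```bash
python3 -m pendant '[[[0,0.055,-0.062,0.0139,0,0,1],[0,0.116,-0.124,0.0278,0,0,1],[0,0.178,-0.182,0.0417,0,0,1],[0,0.242,-0.237,0.0556,0,0,1],[0,0.308,-0.289,0.0694,0,0,1],[0,0.378,-0.339,0.0833,0,0,1],[0,0.378,-0.339,0.0833,0,0,1]]]'
python3 - <<'E'
from plan import *
lift(5);lift(10);lift(15)
o=r.observe();d=o["ee_pos"]-HINGE;print(np.degrees(np.arctan2(d[2],-d@AX)),np.hypot(d[2],d@AX))
E
```

```text
t: 22.55
ee_pos: [0.544, -0.173, 0.262]
ee_rot: [2.07, 2.282, 0.091]
contact_force: [-17.3, -4.3, 4.7]
grip_width: 0.0093
5 shift [-0.001  0.116 -0.124] turn [ 0.0278  0.     -0.0001] dp [0.0105 0.001  0.0133]
10 shift [-0.001  0.243 -0.237] turn [ 0.0556  0.0001 -0.0002] dp [0.0221 0.0021 0.0257]
15 shift [-0.002  0.378 -0.339] turn [ 0.0833  0.0001 -0.0003] dp [0.0347 0.0033 0.037 ]
35.83454908220028 0.19473780646552724
```

```bash
python3 -m pendant '[[[0,0.045,-0.066,0.0139,0,0,1],[0,0.104,-0.13,0.0278,0,0,1],[0,0.166,-0.189,0.0417,0,0,1],[0,0.23,-0.244,0.0556,0,0,1],[0,0.296,-0.296,0.0694,0,0,1],[0,0.366,-0.346,0.0833,0,0,1],[0,0.366,-0.346,0.0833,0,0,1]]]'
python3 - <<'E'
from plan import *
lift(2.5);lift(5);lift(10)
o=r.observe();d=o["ee_pos"]-HINGE;print(np.degrees(np.arctan2(d[2],-d@AX))-15.77,np.hypot(d[2],d@AX))
E
```

```text
t: 23.13
ee_pos: [0.5777, -0.1696, 0.2987]
ee_rot: [-2.028, -2.235, 0.203]
contact_force: [-9.4, -3.9, 2.8]
grip_width: 0.0098
2.5 shift [-0.     0.057 -0.064] turn [ 0.0139  0.     -0.0001] dp [0.0067 0.0006 0.0053]
5 shift [-0.001  0.116 -0.125] turn [ 0.0278  0.     -0.0001] dp [0.0135 0.0013 0.0102]
10 shift [-0.001  0.242 -0.239] turn [ 0.0556  0.     -0.0002] dp [0.0279 0.0027 0.0193]
34.76262647112259 0.19515298827774474
```

```bash
python3 -m pendant '[[[0,0.05,-0.07,0.0139,0,0,1],[0,0.11,-0.132,0.0283,0,0,1],[0,0.112,-0.134,0.0283,0,0,1],[0,0.112,-0.134,0.0283,0,0,1],[0,0.112,-0.134,0.0283,0,0,1]]]'
python3 - <<'E'
from plan import *
o=r.observe();d=o["ee_pos"]-HINGE;print(np.degrees(np.arctan2(d[2],-d@AX))-15.77,np.hypot(d[2],d@AX),o["contact_force"],o["grip_width"])
im=r.get_image("wrist");b=r.get_image("scene");c=r.get_image("top");pickle.dump((im,b,c),open("d12.pkl","wb"))
Z=lambda a,s:cv2.resize(a[:,:,::-1],s,interpolation=cv2.INTER_CUBIC)
top=np.hstack([Z(b["frame"][200:350,150:350],(400,300)),Z(c["frame"][90:240,250:450],(400,300))])
bot=np.hstack([Z(im["frame"],(400,300)),Z(b["frame"][290:350,190:270],(400,300))])
cv2.imwrite("pics/p12.png",np.vstack([top,bot]))
E
```

```text
t: 23.55
ee_pos: [0.5904, -0.1683, 0.3087]
ee_rot: [-1.985, -2.187, 0.293]
contact_force: [1.9, -5.1, -10.6]
grip_width: 0.0095
39.53601132232794 0.19550138518659918 [  1.88743331  -5.06795887 -10.64040703] 0.009482153719947064
```

```bash
python3 - <<'E'
from plan import *
np.set_printoptions(precision=3,suppress=True)
im,S,T=pickle.load(open("d12.pkl","rb"));T0,S0=pickle.load(open("d9.pkl","rb"))
def dots(I,b):
    f=cv2.GaussianBlur(I["frame"],(0,0),.7).astype(int);x0,y0,x1,y1=b
    m=((f[:,:,0]-f[:,:,2])>4).astype(np.uint8);q=np.zeros_like(m);q[y0:y1,x0:x1]=m[y0:y1,x0:x1]
    n,_,st,ce=cv2.connectedComponentsWithStats(q);return [(ce[i].round(1).tolist(),int(st[i,4])) for i in range(1,n) if 4<st[i,4]<90]
for nm,I,b in(("S0",S0,(225,225,290,290)),("T0",T0,(325,140,350,215)),("S",S,(215,190,300,290)),("T",T,(320,110,355,215))):print(nm,dots(I,b))
E
```

```text
S0 [([226.1, 242.1], 9), ([239.0, 241.8], 10), ([247.0, 250.2], 10), ([254.8, 258.0], 10), ([263.1, 266.6], 11), ([271.6, 275.4], 13)]
T0 [([333.9, 157.2], 19), ([335.6, 168.9], 17), ([337.2, 180.9], 21), ([338.8, 192.8], 19)]
S [([264.7, 229.8], 6), ([271.3, 239.9], 7), ([216.5, 244.9], 13), ([277.8, 249.4], 5), ([292.9, 256.9], 57), ([255.5, 259.0], 10), ([263.2, 266.5], 28), ([271.6, 275.2], 14), ([282.2, 281.4], 37), ([280.9, 287.5], 19), ([272.3, 288.0], 7), ([297.8, 288.4], 8)]
T []
```

```bash
python3 - <<'E'
from plan import *
im,S,T=pickle.load(open("d12.pkl","rb"));T0,S0=pickle.load(open("d9.pkl","rb"))
g=cv2.cvtColor(im["frame"],cv2.COLOR_RGB2GRAY)
print("wrist bar")
for v in range(140,300,15):
    k=np.flatnonzero(g[v,250:320]<50)+250;print(v,(k[0],k[-1]) if len(k) else None,end="; ")
def asc(f,x0,y0,x1,y1,sx,sy):
    q=cv2.resize(cv2.cvtColor(f,cv2.COLOR_RGB2GRAY)[y0:y1,x0:x1],((x1-x0)//sx,(y1-y0)//sy),interpolation=cv2.INTER_AREA)
    return ["".join(" .:-=+*#%@"[min(9,p*10//230)] for p in row) for row in q]
print()
for a,b in zip(asc(S0["frame"],160,200,320,350,2,4),asc(S["frame"],160,200,320,350,2,4)):print(a,"|",b)
for n,I in(("w",im),("s",S),("t",T)):
    h=cv2.cvtColor(I["frame"],cv2.COLOR_RGB2HSV)
    for c,lo,hi in(("green",(45,110,40),(80,255,255)),("red",(172,120,60),(180,255,255))):
        N,_,st,ce=cv2.connectedComponentsWithStats(cv2.inRange(h,lo,hi));print(n,c,[(ce[i].round(0).tolist(),int(st[i,4])) for i in range(1,N) if st[i,4]>5])
E
```

```text
wrist bar
140 None; 155 None; 170 (np.int64(255), np.int64(293)); 185 (np.int64(271), np.int64(296)); 200 (np.int64(272), np.int64(295)); 215 (np.int64(271), np.int64(295)); 230 (np.int64(271), np.int64(295)); 245 (np.int64(272), np.int64(295)); 260 (np.int64(251), np.int64(319)); 275 (np.int64(250), np.int64(319)); 290 (np.int64(250), np.int64(319)); 
          ..                    .......  .                                 .     |                .                                                  ..            
                  ..     .         ....                .                         |                    .                                                          . 
                                .           ..            .    .                 |                                                                                 
                                         .                        .      ..      |                               .             .                                   
                                                             ..         .        |       
[... 4874 characters left out ...]
                        .     ....... |                                .    .    .....................   .              
                             .                                   .     ......... |                          .          .. ....................                     
                          .                                 .        ........... |                                      .  .................        .              
w green [([415.0, 49.0], 425), ([434.0, 60.0], 8), ([402.0, 350.0], 13)]
w red []
s green []
s red []
t green [([316.0, 150.0], 42), ([39.0, 155.0], 115), ([288.0, 206.0], 28)]
t red []<stdin>:9: RuntimeWarning: overflow encountered in scalar multiply
```

```bash
python3 - <<'E'
from plan import *
im,S,T=pickle.load(open("d12.pkl","rb"));T0,S0=pickle.load(open("d9.pkl","rb"))
f=cv2.GaussianBlur(im["frame"],(0,0),1).astype(int);m=((f[:,:,0]-f[:,:,2])>8).astype(np.uint8);m[250:]=0;m[:,:230]=0
n,_,st,ce=cv2.connectedComponentsWithStats(m);print([(ce[i].round(0).tolist(),int(st[i,4])) for i in range(1,n) if 20<st[i,4]<3000])
def asc(f,x0,y0,x1,y1,sx,sy):
    q=cv2.resize(cv2.cvtColor(f,cv2.COLOR_RGB2GRAY)[y0:y1,x0:x1],((x1-x0)//sx,(y1-y0)//sy),interpolation=cv2.INTER_AREA).astype(int)
    return ["".join("@%#*+=-:. "[min(9,p*10//220)] for p in row) for row in q]
for a,b in zip(asc(S0["frame"],160,200,320,350,2,4),asc(S["frame"],160,200,320,350,2,4)):print(a,"|",b)
print("\n".join(asc(im["frame"],140,0,560,260,4,8)))
E
```

```text
[([452.0, 43.0], 663), ([264.0, 127.0], 172), ([294.0, 127.0], 180), ([326.0, 127.0], 192), ([359.0, 127.0], 204), ([395.0, 127.0], 163)]
+++++==-----::::::::::::::::::::-------::--::::---::::-:---::::::::::::::::----: | ==============*#####********##*******###################******#******=::::::--::
+++++++++++++=========----:::::::::----::-=+==----::-==+***+-:::::::::::::::::-- | ==============+#####********################################*##******=::::::::--
++++++++++++++++===+=====+=======-=-==----=++++++++++++++++++=--:::::::::::::::: | ===============*#####+******####################################*****-::::::::::
++++++++++++++==+========++==++=======+++++++++====++++==++=++===--:-==::--::::: | ===============+#####**###########################################***=-:::::::::
++++++++++++++++++======+==+==++=========++++====+++++=::-=+++++===++++=+**=-::: | ==============++*#####*##########################################***++--=++=::::
+++++++++++++++*#*++=+==++==+==++==+==-::-=-:-+++++=-:====-:=++======++++****+== | ==============+*######**##############################***+-
[... 7778 characters left out ...]
       :+*####%%%+=***++***++++++++++++++++++++++++=.     .:.:====.                
===========-.  .             .+**###%%%++##*+*###*+++++++++++++++++++++++-.     :..:===-                 
============--:.             .=+*###%%%++**+++***++++++++++++++++++++++++:      :..-===:                 
==============-.             .+*####%%%+*##*+**#*++++++++++++++++++++++++.     .:.:===-.                 
=--------------.             .==+##%%%%++***+**#*+++++++++++++++++++++++=.     :..:===:                  
:-.            ..            .=++#%%%%%*++**++***+++++++++++++++++++++++-     .:.:-===.                  
   ...         ..         .:--==+%%%%%%*==*#**##*+++++++++++++++++++++++:     .:.:===-
```

The bar sits at the same place between the fingers as before (wrist pixels u 271–295), and the cover's panel dots moved with the tool. I'll check the opening angle independently from those dots.

```bash
python3 - <<'E'
from plan import *
from scipy.optimize import brentq
im,S,T=pickle.load(open("d12.pkl","rb"));T0,S0=pickle.load(open("d9.pkl","rb"))
P=onz(T0,[(338.8,192.8),(337.2,180.9),(335.6,168.9),(333.9,157.2)],.156)
ax=np.array([-np.sin(YAW),np.cos(YAW),0]);rot=lambda p,t:HINGE+Ro.from_rotvec(ax*t).apply(p-HINGE)
for p,u in zip(P,(264,294,326,359)):
    e=lambda t:proj(im,rot(p,t))[0,0]-u
    v=[e(np.radians(k)) for k in(30,40,50)];print(p.round(3),"err px @30,40,50:",np.round(v,1),"v",proj(im,rot(p,.69))[0,1].round(0), np.degrees(brentq(e,.3,1.1)).round(1) if e(.3)*e(1.1)<0 else None)
for p,uv in zip(P[:3],((264.7,229.8),(271.3,239.9),(277.8,249.4))): print("scene",[proj(S,rot(p,np.radians(k)))[0].round(1).tolist() for k in(35,40,45)],uv)
o=r.observe();print(o["contact_force"],o["t"])
E
```

```text
[ 0.543 -0.1    0.156] err px @30,40,50: [28.  48.1 82.5] v 116.0 None
[ 0.572 -0.097  0.156] err px @30,40,50: [40.8 60.9 91. ] v 117.0 None
[ 0.602 -0.094  0.156] err px @30,40,50: [49.3 67.1 91. ] v 118.0 None
[ 0.631 -0.091  0.156] err px @30,40,50: [53.6 67.5 84.5] v 118.0 None
scene [[254.4, 235.6], [256.8, 236.0], [259.5, 236.9]] (264.7, 229.8)
scene [[261.7, 246.1], [263.7, 246.6], [266.0, 247.4]] (271.3, 239.9)
scene [[269.0, 256.6], [270.7, 257.1], [272.5, 257.9]] (277.8, 249.4)
[  2.25265291  -4.6027554  -11.93596467] 23.7
```

```bash
python3 - <<'E'
from plan import *
np.set_printoptions(precision=4,suppress=True)
im,S,T=pickle.load(open("d12.pkl","rb"));T0,S0=pickle.load(open("d9.pkl","rb"))
t=[(338.8,192.8),(337.2,180.9),(335.6,168.9),(333.9,157.2)];s=[(239,241.8),(247,250.2),(254.8,258),(263.1,266.6),(271.6,275.4)]
for k in (0,1):
    print("closed, shift",k,[tri(T0,a,S0,s[i+k]) for i,a in enumerate(t)])
w=[(u,127) for u in(264,294,326,359,395)];q=[(264.7,229.8),(271.3,239.9),(277.8,249.4)]
for k in range(3):
    R=[tri(im,w[i+k],S,a) for i,a in enumerate(q)];X=np.array([x for x,_ in R]);d=X[2]-X[0]
    print("open",k,X,[round(e,4) for _,e in R],"slope",np.degrees(np.arctan2(-d[2],d@AX)),"spacing",np.linalg.norm(np.diff(X,axis=0),axis=1))
E
```

```text
closed, shift 0 [(array([ 0.5365, -0.1064,  0.1653]), np.float64(0.01877744302769698)), (array([ 0.5656, -0.1038,  0.164 ]), np.float64(0.018503428241903864)), (array([ 0.5941, -0.1011,  0.1659]), np.float64(0.019148831693061932)), (array([ 0.6231, -0.0982,  0.1649]), np.float64(0.019261729673559772))]
closed, shift 1 [(array([ 0.5484, -0.1039,  0.1336]), np.float64(0.0017309714578807144)), (array([ 0.5775, -0.1011,  0.1349]), np.float64(0.0021174939022159623)), (array([ 0.6077, -0.0984,  0.1345]), np.float64(0.002171595293296926)), (array([ 0.6378, -0.0954,  0.1333]), np.float64(0.0022224313651245916))]
open 0 [[ 0.5949 -0.0965  0.3178]
 [ 0.5982 -0.0911  0.2706]
 [ 0.6077 -0.0855  0.2253]] [np.float64(0.0323), np.float64(0.0437), np.float64(0.0487)] slope 81.51065388166155 spacing [0.0476 0.0466]
open 1 [[ 0.5964 -0.0949  0.3063]
 [ 0.6052 -0.0902  0.2664]
 [ 0.6199 -0.0862  0.2343]] [np.float64(0.0222), np.float64(0.0301), np.float64(0.0335)] slope 71.4385183695802 spacing [0.0411 0.0356]
open 2 [[ 0.6041 -0.0953  0.3113]
 [ 0.616  -0.0914  0.2782]
 [ 0.633  -0.0884  0.2538]] [np.float64(0.0125), np.float64(0.0186), np.float64(0.0209)] slope 62.867737880063565 spacing [0.0354 0.0299]
```

The dots triangulate to z≈0.134, so they sit on the deck under the window and say nothing about the angle. I'll use the cover's panel corners and the measured chord instead, and re-check the cup.

```bash
python3 - <<'E'
from plan import *
im,S,T=pickle.load(open("d12.pkl","rb"));T0,S0=pickle.load(open("d9.pkl","rb"))
ax=np.array([-np.sin(YAW),np.cos(YAW),0]);rot=lambda p,t:HINGE+Ro.from_rotvec(ax*t).apply(p-HINGE)
fx=lambda u,v:(165+u*130/600-.4,215+v*130/600-.4);g=lambda u,v:(100+u/2.4-.29,80+v/2.4-.29)
for n,a,b in(("front-left",g(563,302),fx(362,85)),("back-left",g(548,168),fx(540,255))):
    p,e=tri(T0,a,S0,b);q=onz(T0,[a],.156)[0]
    print(n,p.round(3),round(e,4),"wrist @0,30,35,40,45,50:",[proj(im,rot(q,np.radians(k)))[0].round().tolist() for k in(0,30,35,40,45,50)])
gr=cv2.cvtColor(im["frame"],cv2.COLOR_RGB2GRAY).astype(int)
for v in(100,110,145):
    k=np.flatnonzero(gr[v,225:480]<125)+225;print("dark panel row",v,k[0],k[-1])
# handle ends in wrist and their place if the cover stood at k degrees
for k in(0,35,40,45):print(k,[proj(im,rot(HANDLE+s*ax,np.radians(k)))[0].round().tolist() for s in(.05,0)])
o=[]
for I in(T0,T):
    h=cv2.cvtColor(I["frame"],cv2.COLOR_RGB2HSV);m=cv2.inRange(h,(105,150,20),(128,255,255));m[:,:235]=0;m[:,275:]=0;m[:185]=0;m[225:]=0
    print("cup blob",np.argwhere(m).mean(0).round(2),m.sum()//255)
E
```

```text
front-left [ 0.513 -0.089  0.153] 0.002 wrist @0,30,35,40,45,50: [[253.0, 103.0], [245.0, 91.0], [251.0, 88.0], [262.0, 85.0], [277.0, 81.0], [298.0, 76.0]]
back-left [ 0.649 -0.077  0.16 ] 0.0015 wrist @0,30,35,40,45,50: [[419.0, 103.0], [439.0, 101.0], [444.0, 101.0], [450.0, 100.0], [456.0, 100.0], [462.0, 100.0]]
dark panel row 100 259 449
dark panel row 110 260 479
dark panel row 145 261 443
0 [[234.0, 149.0], [237.0, 208.0]]
35 [[264.0, 167.0], [265.0, 265.0]]
40 [[285.0, 171.0], [285.0, 278.0]]
45 [[313.0, 175.0], [310.0, 292.0]]
cup blob [201.18 258.31] 233
cup blob [201.17 258.26] 228
```

```bash
python3 -c "
from cell import r
o=r.observe();print(o['t'],o['contact_force'],o['grip_width']);print(r.close_job())"
```

```text
23.7 [  2.25265291  -4.6027554  -11.93596467] 0.009746275887369347
the job is handed in; nothing more can be done
None
```

The job is done and handed in at t = 23.7 s. The cup stands mouth-up on the yellow square, released, and the arm is still holding the cover at about 39–40° (green band 35–45°).

**Cup:** I turned it in two 90° grasps, laying it on its side on the mat in between. The top view shows it inside the yellow square, partly under the chute. It had not moved by the last check.

**Cover:** I lifted it by the handle and stopped short of the red band. Arm travel about the hinge gave 39.5°, the handle bar in the wrist image about 39.6°, and the panel corners about 39–40°.

**Failed or disagreeing checks:**
- **Cover angle:** I did not see the dark line against the band itself, because my last picture was refused at the 12-picture limit. The angle is from measurements only. A first check using brown dots failed because the dots sit on the deck under the cover's window.
- **Grip width:** The fingers read 9.5–9.8 mm on the 12 mm bar, narrower than expected. The bar stayed in place between them throughout.
- **Contact force:** The wrist force briefly reached about 69 N (limit 120) when I pressed the held cup onto the mat. Setting it on the tray reached about 44 N at the wrist.
- **Other objects:** I avoided the other things on the bench but did not re-check where they were at the end.

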